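Wipe the print head of the label printer

ROBOT

A 6-joint arm with a two-finger parallel gripper is mounted at the origin on a cart in front of the work surface, level with it; the furniture and walls round the work are solid. World frame = base frame: x ahead of the robot, y to its left, z up, the work surface at z = 0. Lengths are in m, angles in degrees, forces in N, time in s.
With the tool pointing down it reaches from about 0.375 to 0.9 m from the base axis. Payload 3.1 kg.
Tool frame: the origin (TCP) lies midway between the tips of the shut fingers; the grasp point (between the pads) lies 19 mm behind it (env.tcp_to_grasp is the distance from the TCP to the grasp point, in m); z points along the fingers, y is the direction in which the jaws open and shut (so a half turn about z gives the same grasp; the last joint's range is limited). The gripper opens to 87 mm and grips with 3 to 60 N. Pads are 19 mm wide; open, the fingers measure 117 mm over their backs; the gripper's body (75 mm by 190 mm) begins 51 mm behind the grasp point.
Start: joints at [-76.748, 30.224, 82.088, -0, 67.689, -10.227], TCP at [0.249, -0.573, 0.223] pointing down, gripper open.
Joint ranges: [-176.69, 176.69], [-43.24, 126.21], [12.49, 139.97], [-82, 262], [0, 151.66], [-163.58, 163.58]. Speed limits (degrees/s): [159.86, 159.86, 180, 180, 180, 180].

INTERFACE

Orientations are given as a 3x3 rotation matrix whose columns are the frame's x, y, z axes.
In Python, from rig import env gives the robot as it stands.
- The arm moves only by the tool step_arm, never from a script. Its argument "steps" is a list of rows, each a list of 4 numbers: the shift along the tool's x, y, z in cm, then the turn about the tool's z in degrees. In form: [[x, y, z, turn], ...]. A call has 1 to 20 rows; each row is the pose to reach, as a shift and turn from the pose commanded when the call began, along the tool's axes at that moment; what a row does not reach only later rows make up. A row lasts 1/12 s, in which the tool goes at most 41.7 mm and 7.16 degrees, less where a joint would pass 70% of its speed; a pose out of reach is approached as far as the arm can. A call with a gripper value outside its range is refused whole. "grip" is the closure, from 0 (fully open) to 1 (shut), set as the call begins (left out, the last holds). The fingers move at their own pace and stop on an object; "newtons" is the grip in N (left out, the last holds). Time passes only in rows, so rows that repeat a pose let the fingers close. It gives the time, the measured TCP pose, the force and the opening at its end, in the units of the state.
- env.state(): the state, without advancing time (a new reading comes with each control period).
- env.get_image(name): name is "scene" or "top"; returns the picture (400x640x3 uint8, blue, green, red); there is no depth.
- env.get_calibration(name): a dict with "fovy" (degrees; the focal length in pixels is half the picture's height over the tangent of half this angle, whatever the lens; pixels are square), "cx", "cy" (the principal point, pixels), "k1" (the pictures are not rectified: a ray, as slopes to the right and down, at radius r is drawn at 1 + k1 r^2 times it, then the intrinsics apply), "R" (3x3) and "t" (3): a world point X has camera coordinates R X + t. Camera axes: x right, y down, z forward; pixel columns grow to the right and rows downward; lengths in m; the calibration is good to about 2 mm. A picture is of the moment at which its call begins. get_calibration takes no time and is no camera call.
- env.hand_in(): hands the job in, once; it reports no verdict.
Trained networks look in the newest picture that a camera, given by its name, has taken for a name from the list of things; names that differ only in an ending like _2 or _b are one class to them, and where a whole thing is asked for, a point or a joint stands for the part that bears it (a point fixed in the world has none). Each returns a list of dicts, best first, with "confidence" (0 to 1); they miss things now and then, are a little off and sometimes report something else, mostly with a low value. They report only what shows in the picture. A call takes as long as a camera call. They do not tell look-alikes from the thing itself.
- env.search_frame(thing, camera): "xy" ([column, row] in pixels, amid what is visible of it).
- env.masks_of(thing, camera): "region" (400x640 bool, what is visible of it) and "xy" ([column, row] in pixels, amid what is visible of it).
- env.mark_of(thing, camera): "xy" ([column, row] in pixels: a listed point, or the origin of a listed thing).
The state is a dict: "time": time; "joints": joint angles; "joint_velocities": joint speeds; "joint_torque": joint torques, N m; "ee_pos": TCP position; "orientation": TCP orientation; "force": force on the tool from outside, world axes, zero at the start; "torque": the same for the moment, N m; "gripper_width": finger opening in m.
Only numpy, scipy, OpenCV 4.12 (cv2) and the standard library are available. Lean on these libraries where they do the work, as an engineer would, in place of code of your own. Each camera call takes 0.05 s, during which the arm holds its last target.

TASK

Clean the label printer's print head: swing its half-open cover back until it stands upright, take the cleaning pen off its stand and draw the felt tip slowly (three seconds or more) and lightly along the whole print head in one unbroken stroke, from the left end to the right end as seen from the robot, without pressing the sprung head down to its stop. Then hang the pen back in the fork of its stand by its collar, and swing the cover down and press its front until it latches shut. Leave the other things on the desk where they are.

Things in the scene. Friction and masses are not known exactly. Their poses are not given: they have to be found in the camera images.
- printer: Desktop label printer, fixed: grey open base 170 x 160 x 75 mm with a label roll inside, white cover hinged at its rear, print head near its front. Origin: centre of its underside; x axis to its rear, y to its left as the robot sees it. The print head is a flat white ceramic strip across the printer, 16 mm wide, 112 mm long, with a thin dark line along its middle
- cover (a joint): Hinge of the printer's cover, rad: 0 = shut (level), 1.57 = upright, stop at 1.65; starts at 0.4 to 0.7. Friction hinge (0.25 N m, cover 0.22 kg): it stays where it is left. The cover is a box open below, 160 mm from hinge to front, 160 mm wide, 40 mm high. At about 0.07 its pins rest on the sprung latch hooks; some 6 to 10 N down on the front of its top snap it past them to below 0.02, latched
- cover_hinge (a point): Middle of the cover's hinge line, at the rear of the printer, 75 mm above the desk. Its frame turns with the cover; its y axis is the hinge line. The cover reaches from here 160 mm along its own -x, and its flat outside face lies 40 mm along its own +z
- cover_edge (a point): Middle of the cover's lower front edge, 160 mm from the hinge line: push it back and up to open the cover (free 50 mm to either side; the front wall rises 40 mm above the edge)
- cover_top (a point): Point on the flat outside (top) of the cover, in its middle, 35 mm back from the front edge, 125 mm along from the hinge; own z axis points out of the face. When shut it is 115 mm above the desk. Push this face forward from behind to swing the cover down, and press here to latch it
- print_head (a joint): Downward travel of the sprung print head, m: 0 = up, stop at 0.008. About 0.9 N starts it moving, then 0.7 N for each mm
- head_left (a point): On the print head's top face, 8 mm short of its left end as seen from the robot (+y end). The top face is 80 mm above the desk. Two steel latch hooks stand 6 mm beyond the strip's ends and mostly nearer the robot, their tops 2 mm above the head; nothing else near is higher than the head
- head_mid (a point): Middle of the print head's top face, 125 mm in front of the hinge line. y axis along the head to the left end, x axis to the printer's rear, z up
- head_right (a point): On the print head's top face, 8 mm short of its right end (-y end), 96 mm from head_left
- cleaning_pen: Cleaning pen, 135 mm long, 40 g, hanging upright. Origin: centre of the end face of the felt tip (8 mm across) at its bottom; z up along the pen. From the tip: felt and cone to 22 mm, white barrel 13 mm across to 80 mm, flat black collar disc 32 mm across from 80 to 85 mm, black ribbed round grip 16 mm across from 85 to 135 mm
- pen_grip (a point): On the pen's axis in the middle of its black grip, 110 mm above the end of the felt tip, 25 mm above the collar's top: grasp here from above
- stand_fork (a point): Top of the pen stand's two prongs, 105 mm above the desk, where the pen's axis hangs; the stand is fixed. Prongs 18 mm apart, 9 mm wide, 6 mm thick; the fork is open towards this point's own -x, 28 mm from here; bar and post behind it are no higher. The collar rests on the prongs. The pen comes out straight up (tip clear after 85 mm) or lifted a little and out by the open front; back the same ways
- tape: Roll of brown packing tape, 94 mm across, 48 mm high, lying flat; bystander; origin centre of its underside
- adapter: White and black USB adapter stick 86 x 22 x 15 mm; bystander; origin centre of its underside
- stamp: Wooden rubber stamp, 73 mm high; bystander; origin centre of its underside
- desk_calculator: Desk calculator 128 x 92 x 25 mm; bystander; origin centre of its underside
- box_carton: White carton 60 x 60 x 85 mm, standing; bystander; origin centre of its underside
Not all that is in view belongs to the job. Of the things that look like the part that bears stand_fork, the larger one is meant.

How it is judged:
By the outcome, as a careful person would: the job done as asked, in the order asked, and still so for the second after the job is handed in, with the robot touching nothing.
It also fails if it takes over 69 s, if anything falls off the work surface, if the arm or the gripper's body presses on something with over 40 N, if the wrist force passes 120 N, or if a joint passes its speed limit or range.

## Working session

There is one attempt and no reset: what is moved stays moved. The work goes in short steps, Python scripts to look and compute and a tool call to move; the robot and the scene stay as the last step left them, time stands still between calls to the robot, and variables do not carry over. Pictures are saved under pics/ and viewed, and the job is handed in when it is done.

Besides the shell and the picture viewer there is one more tool, called after ">>>" as name([rows], argument=value, ...), one row to a line, values as JSON. step_arm: Moves the arm, as the interface text tells. Its arguments: {"type":"object","properties":{"steps":{"type":"array","items":{"type":"array","items":{"type":"number"}}},"grip":{"type":"number"},"newtons":{"type":"number"}},"required":["steps"]}

```bash
ls; mkdir -p pics
python3 - <<'E'
from rig import env
import cv2,json
for n in ("scene","top"):
    cv2.imwrite(f"pics/{n}0.png",env.get_image(n)); print(n,env.get_calibration(n))
print(env.state(), env.tcp_to_grasp)
E
```

```text
pics
scene {'fovy': 55.26826439819031, 'cx': 323.79682377928543, 'cy': 198.86955509526098, 'k1': -0.0163620863084381, 'R': array([[-0.57393107, -0.81880315, -0.01282696],
       [-0.40972167,  0.30068151, -0.86123097],
       [ 0.70903546, -0.48903173, -0.50805185]]), 't': array([0.3381135 , 0.34634721, 0.70610599])}
top {'fovy': 51.68991657442803, 'cx': 312.76408465104555, 'cy': 189.7951947096758, 'k1': -0.07375263112715023, 'R': array([[-0.02166178, -0.99964502,  0.01551121],
       [-0.99107829,  0.01943015, -0.13185706],
       [ 0.13150887, -0.01822908, -0.99114738]]), 't': array([-0.00719103,  0.61821922,  1.23125374])}
{'time': 0.1, 'joints': array([-7.67473014e+01,  3.02730342e+01,  8.21490981e+01, -1.78615462e-03,
        6.76888493e+01, -1.02270164e+01]), 'joint_velocities': array([ 0.11755006, -0.05034632, -0.17146212,  0.03566118, -0.01030234,
        0.00885997]), 'joint_torque': array([-1.73266653e-04, -4.40985274e+01, -1.77151072e+01,  6.35399180e-02,
        5.33791620e-02, -4.36020287e-05]), 'ee_pos': array([ 0.24888369, -0.57259105,  0.22167568]), 'orientation': array([[ 9.17196538e-01,  3.98434797e-01, -4.72120844e-04],
       [ 3.98434952e-01, -9.17194668e-01,  1.87879681e-03],
       [ 3.15551305e-04, -1.91133537e-03, -9.99998124e-01]]), 'force': array([ 1.06911309, -0.71584781,  0.50114538]), 'torque': array([-0.02879857, -0.01416289,  0.03279127]), 'gripper_width': 0.0874607577321456} 0.0187
```

View pics/scene0.png

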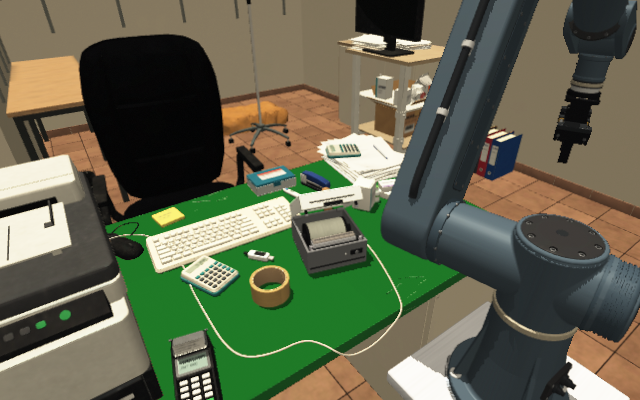

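View pics/top0.png

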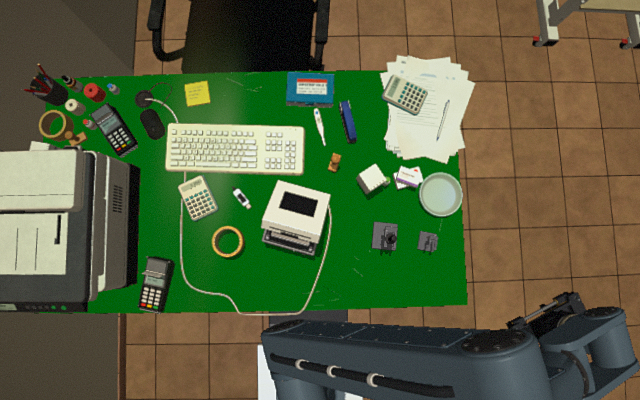

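```bash
cat > h.py <<'E'
from rig import env
import numpy as np, cv2
def cal(n):
    c=env.get_calibration(n); f=200/np.tan(np.radians(c['fovy']/2)); return c,f
def proj(n,X):
    c,f=cal(n); X=np.atleast_2d(X); p=X@np.array(c['R']).T+c['t']; s=p[:,:2]/p[:,2:]
    r2=(s**2).sum(1,keepdims=True); s=s*(1+c['k1']*r2); return s*f+[c['cx'],c['cy']]
def ray(n,uv):
    c,f=cal(n); d=(np.array(uv,float)-[c['cx'],c['cy']])/f; s=d.copy()
    for _ in range(20): s=d/(1+c['k1']*(s@s))
    R=np.array(c['R']); o=-R.T@c['t']; v=R.T@np.array([s[0],s[1],1]); return o,v/np.linalg.norm(v)
def atz(n,uv,z):
    o,v=ray(n,uv); return o+v*(z-o[2])/v[2]
def tri(a,b):
    (o1,v1),(o2,v2)=ray(*a),ray(*b)
    A=np.stack([v1,-v2],1); s=np.linalg.lstsq(A,o2-o1,rcond=None)[0]
    p,q=o1+s[0]*v1,o2+s[1]*v2; return (p+q)/2,np.linalg.norm(p-q)
def crop(n,u0,v0,u1,v1,k,fn):
    im=env.get_image(n); cv2.imwrite(fn,cv2.resize(im[v0:v1,u0:u1],None,fx=k,fy=k,interpolation=cv2.INTER_CUBIC))
E
python3 - <<'E'
from h import *
np.set_printoptions(precision=4,suppress=True)
for n in ("top","scene"):
    for t in ["printer","cover_hinge","cover_edge","cover_top","head_left","head_mid","head_right","cleaning_pen","pen_grip","stand_fork"]:
        print(n,t,[(np.round(d['xy'],1),round(d['confidence'],2)) for d in env.mark_of(t,n)][:3])
crop("top",245,165,455,265,3.8,"pics/c1.png")
crop("scene",270,170,400,280,6,"pics/c2.png")
print(env.state()['time'])
E
```

```text
top printer [(array([296.5, 220.4]), 0.82)]
top cover_hinge [(array([302.3, 194.6]), 0.65), (array([244.4, 197.4]), 0.49)]
top cover_edge [(array([288.5, 237.2]), 0.93), (array([387.7, 236.5]), 0.15)]
top cover_top [(array([292.9, 216.4]), 0.85)]
top head_left [(array([303.1, 195.5]), 0.66), (array([273.6, 233.8]), 0.6), (array([289.9, 237.8]), 0.52)]
top head_mid [(array([292.9, 240. ]), 0.49), (array([296. , 221.3]), 0.39)]
top head_right [(array([303.7, 242.8]), 0.49), (array([304.3, 194.8]), 0.29), (array([366. , 185.7]), 0.18)]
top cleaning_pen [(array([385.2, 236.9]), 0.65), (array([332.3, 161.6]), 0.57), (array([305.3, 245.4]), 0.22)]
top pen_grip [(array([390.7, 234.6]), 0.63), (array([288.8, 234.6]), 0.33)]
top stand_fork [(array([435.2, 244. ]), 0.86), (array([391.5, 236. ]), 0.77)]
scene printer [(array([327.6, 249.8]), 0.84)]
scene cover_hinge [(array([316.9, 213.7]), 0.64), (array([333.8, 235.2]), 0.33)]
scene cover_edge [(array([334.4, 202.5]), 0.75)]
scene cover_top [(array([325.7, 190.3]), 0.65)]
scene head_left [(array([314.1, 241.1]), 0.7)]
scene head_mid [(array([333.9, 234.4]), 0.62)]
scene head_right [(array([349.1, 232.7]), 0.67)]
scene cleaning_pen [(array([271.2, 294.6]), 0.27)]
scene pen_grip []
scene stand_fork []
1.2
```

```bash
sleep 1
```

```text
(no output)
```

View pics/c1.png

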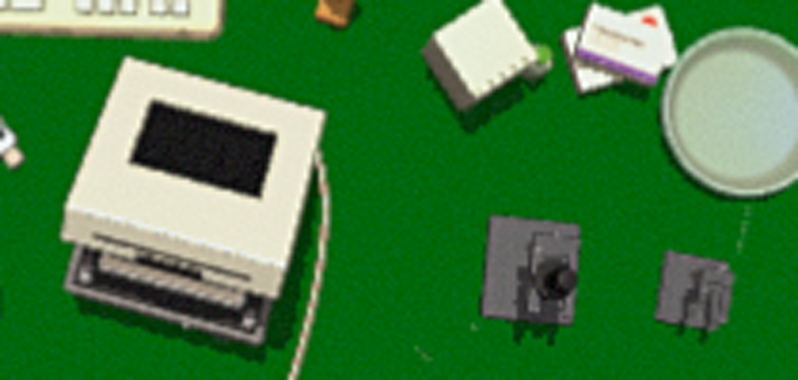

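View pics/c2.png

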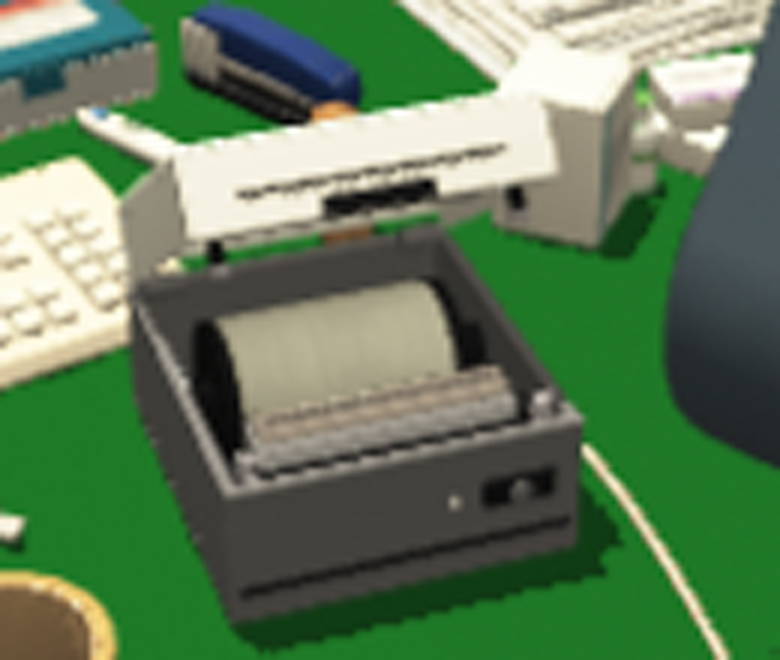

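```bash
cat > fit.py <<'E'
from h import *
from scipy.optimize import least_squares
np.set_printoptions(precision=4,suppress=True)
def C(n,pts):
    (u0,v0,k)={'top':(245,165,3.8),'scene':(270,170,6)}[n]
    return [(n,(u0+u/k,v0+v/k)) for u,v in pts]
base=[(C('scene',[p])[0],X) for p,X in [((235,487),(-.085,.08,.075)),((580,415),(-.085,-.08,.075)),((130,290),(.085,.08,.075)),((238,615),(-.085,.08,0)),((575,545),(-.085,-.08,0))]]
base+=[(C('top',[p])[0],X) for p,X in [((65,285),(-.085,.08,.075)),((262,342),(-.085,-.08,.075))]]
cov=[(C('scene',[p])[0],X) for p,X in [((195,245),(-.16,.08,0)),((555,175),(-.16,-.08,0)),((172,155),(-.16,.08,.04)),((545,95),(-.16,-.08,.04))]]
cov+=[(C('top',[p])[0],X) for p,X in [((128,58),(0,.08,.04)),((325,113),(0,-.08,.04)),((63,238),(-.16,.08,0)),((275,298),(-.16,-.08,0))]]
def w(p,X,cover=False):
    x,y,a,hx,th=p; X=np.array(X,float)
    if cover:
        c,s=np.cos(th),np.sin(th)
        # opening lifts -x side up
        X=np.array([c*X[0]+s*X[2]+hx, X[1], -s*X[0]+c*X[2]+.075])
    c,s=np.cos(a),np.sin(a); return np.array([x+c*X[0]-s*X[1],y+s*X[0]+c*X[1],X[2]])
def res(p):
    r=[]
    for (n,uv),X in base: r.append(proj(n,w(p,X))[0]-uv)
    for (n,uv),X in cov: r.append(proj(n,w(p,X,True))[0]-uv)
    return np.array(r).ravel()
if __name__=="__main__":
    s=least_squares(res,[.6,0,-.25,.08,.5],loss='soft_l1'); p=s.x
    print(p,np.degrees(p[2])); print(res(p).reshape(-1,2))
    for nm,X in [('head_left',(p[3]-.125,.048,.08)),('head_mid',(p[3]-.125,0,.08)),('head_right',(p[3]-.125,-.048,.08))]:
        W=w(p,X); print(nm,W,proj('scene',W),proj('top',W))
    for nm,X in [('edge',(-.16,0,0)),('ctop',(-.125,0,.04)),('hinge',(0,0,0))]:
        W=w(p,X,True); print(nm,W,proj('scene',W),proj('top',W))
    for n in ('top','scene'): print(ray(n,(320,200)))
    for uv in [(391,237),(390.7,234.6)]: print(atz('top',uv,.13),atz('top',uv,.11))
E
python3 fit.py
```

```text
[ 0.526   0.0321 -0.2909  0.0713  0.6724] -16.66691558936421
[[-1.7971  0.9329]
 [ 0.777  -0.0483]
 [-1.2169 -2.0842]
 [-1.2705  2.8528]
 [ 0.323   1.0612]
 [ 0.0877 -0.2042]
 [ 0.5015 -0.6072]
 [-0.2482  0.4299]
 [ 1.6527  0.5921]
 [ 0.2436 -0.8835]
 [-0.1658 -1.6082]
 [-0.2554 -0.5881]
 [ 0.6092 -0.5382]
 [-0.0651  0.6419]
 [ 0.8503  0.6584]]
head_left [0.4884 0.0935 0.08  ] [[315.9845 240.5733]] [[275.4169 232.4005]]
head_mid [0.4746 0.0475 0.08  ] [[333.8627 236.8377]] [[291.1017 236.7778]]
head_right [0.4608 0.0015 0.08  ] [[351.281  233.1953]] [[306.8203 241.1523]]
edge [0.4744 0.0476 0.1747] [[333.9106 205.3803]] [[289.8096 236.1806]]
ctop [0.5245 0.0326 0.1841] [[326.9685 192.0242]] [[294.9338 217.4056]]
hinge [0.5943 0.0117 0.075 ] [[319.0328 213.588 ]] [[302.5419 196.3237]]
(array([0.4506, 0.0032, 1.302 ]), array([ 0.1066, -0.0353, -0.9937]))
(array([-0.1647,  0.518 ,  0.6614]), array([ 0.7135, -0.48  , -0.5104]))
[ 0.4666 -0.2375  0.13  ] [ 0.4669 -0.2416  0.11  ]
[ 0.4734 -0.2369  0.13  ] [ 0.4738 -0.241   0.11  ]
```

```bash
cat > mv.py <<'E'
from h import *
np.set_printoptions(precision=4,suppress=True)
def go(*targets):
    "tool-axis shifts in cm from measured pose to world targets"
    s=env.state(); R=np.array(s['orientation']); p=s['ee_pos']
    yaw=np.degrees(np.arctan2(R[1,0],R[0,0]))
    print('t',round(s['time'],2),'p',p,'yaw',round(yaw,2),'F',s['force'],'w',round(s['gripper_width'],4),'j',np.round(s['joints'],0))
    for T in targets: print(T[:3],'->',np.round(R.T@(np.array(T[:3])-p)*100,2),'turn',(round((yaw-T[3]+180)%360-180,1) if len(T)>3 else ''))
E
cat > pr.py <<'E'
from fit import *
P=np.array([.526,.0321,-.2909,.0713,.6724])
def pw(X): return w(P,X)
def arc(th,gap,dz): # edge point at angle th, gap in front, dz rel
    return pw((P[3]-.16*np.cos(th)-gap,0,.075+.16*np.sin(th)+dz))
E
python3 - <<'E'
from mv import *; from pr import *
a=arc(.67,.045,-.02); b=a.copy(); b[2]=.22
go((*b,-16.7),(*a,-16.7))
E
```

```text
t 1.2 p [ 0.249  -0.5732  0.2226] yaw 23.48 F [-0.3951 -0.1391  0.4404] w 0.0869 j [-77.  30.  82.   0.  68. -10.]
(np.float64(0.43105258968461935), np.float64(0.06052660856130749), np.float64(0.22)) -> [ 41.95 -50.88   0.26] turn 40.2
(np.float64(0.43105258968461935), np.float64(0.06052660856130749), np.float64(0.15435775792584958)) -> [ 41.95 -50.88   6.82] turn 40.2
```

>>> step_arm([
  [41.95,-50.9,0.2,40.2],
  [41.95,-50.9,0.2,40.2],
  [41.95,-50.9,0.2,40.2],
  [41.95,-50.9,0.2,40.2],
  [41.95,-50.9,0.2,40.2],
  [41.95,-50.9,0.2,40.2],
  [41.95,-50.9,0.2,40.2],
  [41.95,-50.9,0.2,40.2],
  [41.95,-50.9,0.2,40.2],
  [41.95,-50.9,0.2,40.2],
  [41.95,-50.9,0.2,40.2],
  [41.95,-50.9,0.2,40.2],
  [41.95,-50.9,0.2,40.2],
  [41.95,-50.9,0.2,40.2],
  [41.95,-50.9,0.2,40.2],
  [41.95,-50.9,0.2,40.2],
  [41.95,-50.9,0.2,40.2],
  [41.95,-50.9,6.8,40.2],
  [41.95,-50.9,6.8,40.2],
], grip=1, newtons=30)

```text
time: 2.78
ee_pos: [0.4316, 0.0613, 0.154]
orientation: [[0.959, -0.285, 0.003], [-0.285, -0.959, -0.001], [0.003, -0.0, -1.0]]
force: [-1.4, -0.7, -1.3]
gripper_width: 0.0002
```

Run:
```python
from mv import *; from pr import *
crop("scene",240,120,440,270,4,"pics/s2.png")
crop("top",230,150,460,300,3.4,"pics/t2.png")
go(*[(*arc(th,.012,-.02),-16.7) for th in (.67,.9,1.1,1.3,1.45,1.57)])
```

```text
t 2.88 p [0.4281 0.0609 0.152 ] yaw -16.7 F [-1.5     0.3165  0.4377] w 0.0001 j [ -7.  23. 113.  -0.  45. 100.]
(np.float64(0.46266613198967077), np.float64(0.0510617291153385), np.float64(0.15435775792584958)) -> [ 3.59 -0.05 -0.27] turn 0.0
(np.float64(0.4875295810309982), np.float64(0.043617781660277286), np.float64(0.18033230554039734)) -> [ 6.17 -0.05 -2.89] turn 0.0
(np.float64(0.5132823706313453), np.float64(0.035907571693527), np.float64(0.19759317760982967)) -> [ 8.84 -0.05 -4.64] turn 0.0
(np.float64(0.5418069506983495), np.float64(0.027367506522217602), np.float64(0.20916930966675087)) -> [11.81 -0.05 -5.82] turn 0.0
(np.float64(0.5643381804583689), np.float64(0.020621809649964955), np.float64(0.2138340785660142)) -> [14.16 -0.05 -6.3 ] turn 0.0
(np.float64(0.5826865183449759), np.float64(0.015128442141354847), np.float64(0.21499994926909352)) -> [16.07 -0.05 -6.44] turn 0.0
```

View pics/s2.png

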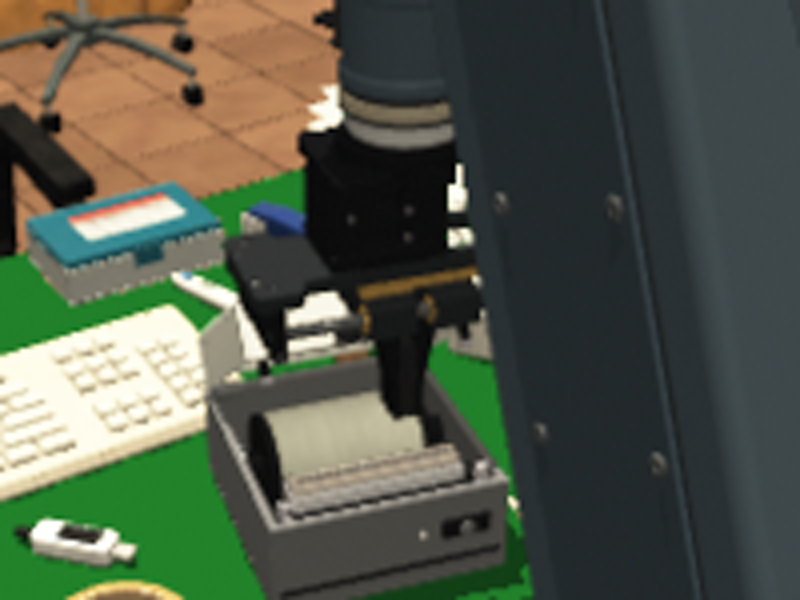

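View pics/t2.png

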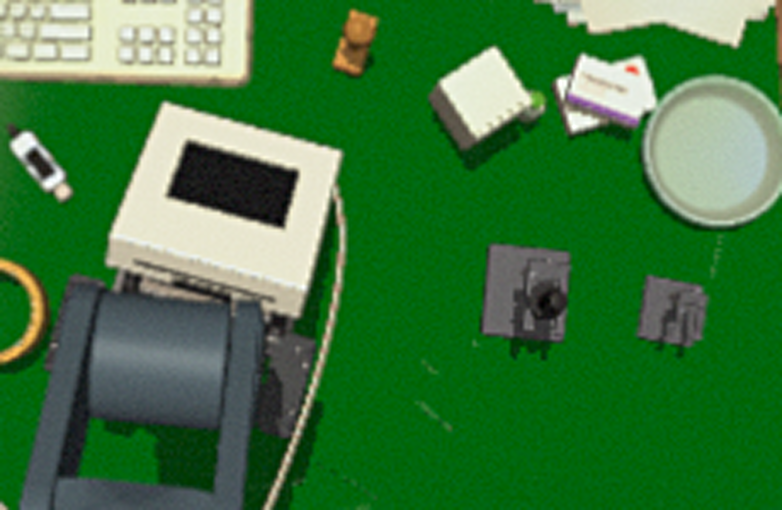

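>>> step_arm([
  [1.8,0,-0.7,0],
  [3.0,0,-0.7,0],
  [3.9,0,-0.9,0],
  [4.7,0,-1.8,0],
  [5.5,0,-2.6,0],
  [6.2,0,-3.2,0],
  [7.1,0,-3.9,0],
  [8.0,0,-4.5,0],
  [8.9,0,-5.0,0],
  [8.9,0,-5.0,0],
])

```text
time: 3.72
ee_pos: [0.5187, 0.034, 0.2067]
orientation: [[0.957, -0.289, 0.005], [-0.289, -0.957, -0.001], [0.005, -0.0, -1.0]]
force: [-0.2, 0.1, 0.2]
gripper_width: 0.0003
```

Run:
```python
from mv import *; from pr import *
crop("scene",240,120,440,270,4,"pics/s3.png")
crop("top",230,150,460,300,3.4,"pics/t3.png")
go(*[(*arc(th,.012,-.016),-16.7) for th in (1.1,1.3,1.45,1.57)])
```

```text
t 3.82 p [0.5171 0.0346 0.2054] yaw -16.75 F [-0.4822 -0.1153 -0.8684] w 0.0005 j [-9. 23. 98. -0. 58. 98.]
(np.float64(0.5132823706313453), np.float64(0.035907571693527), np.float64(0.20159317760982964)) -> [-0.4  -0.02  0.38] turn -0.1
(np.float64(0.5418069506983495), np.float64(0.027367506522217602), np.float64(0.21316930966675085)) -> [ 2.58 -0.02 -0.77] turn -0.1
(np.float64(0.5643381804583689), np.float64(0.020621809649964955), np.float64(0.21783407856601417)) -> [ 4.93 -0.03 -1.23] turn -0.1
(np.float64(0.5826865183449759), np.float64(0.015128442141354847), np.float64(0.2189999492690935)) -> [ 6.85 -0.03 -1.35] turn -0.1
```

View pics/s3.png

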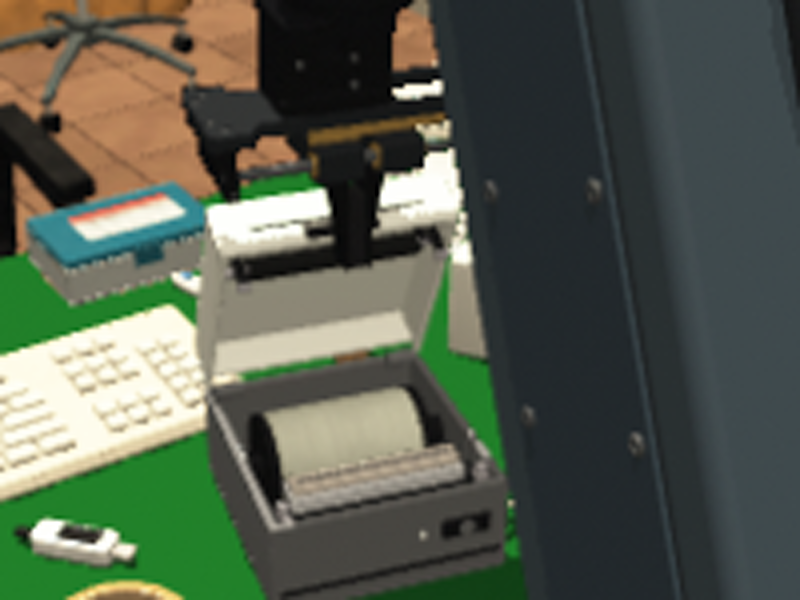

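View pics/t3.png

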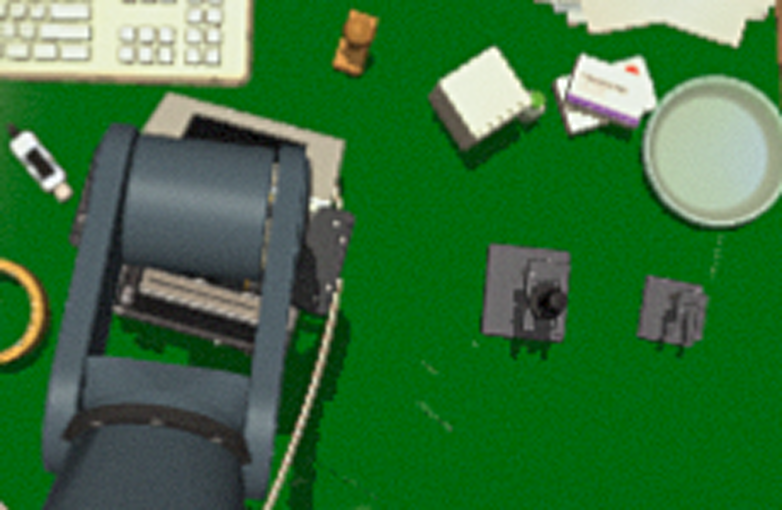

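>>> step_arm([
  [1.0,0,-0.2,0],
  [2.0,0,-0.5,0],
  [3.0,0,-0.8,0],
  [4.0,0,-1.0,0],
  [4.9,0,-1.2,0],
  [5.7,0,-1.3,0],
  [6.4,0,-1.35,0],
  [6.9,0,-1.35,0],
  [6.9,0,-1.35,0],
  [6.9,0,-1.35,0],
])

```text
time: 4.65
ee_pos: [0.5828, 0.0152, 0.2179]
orientation: [[0.958, -0.288, 0.001], [-0.288, -0.958, -0.0], [0.001, -0.0, -1.0]]
force: [-0.4, -0.5, 0.3]
gripper_width: 0.0009
```

Run:
```python
from mv import *; from pr import *
crop("scene",240,120,440,270,4,"pics/s4.png")
go()
```

```text
t 4.7 p [0.5825 0.0153 0.2179] yaw -16.72 F [ 0.0686  0.512  -0.039 ] w 0.0005 j [-9. 27. 89.  0. 64. 97.]
```

View pics/s4.png

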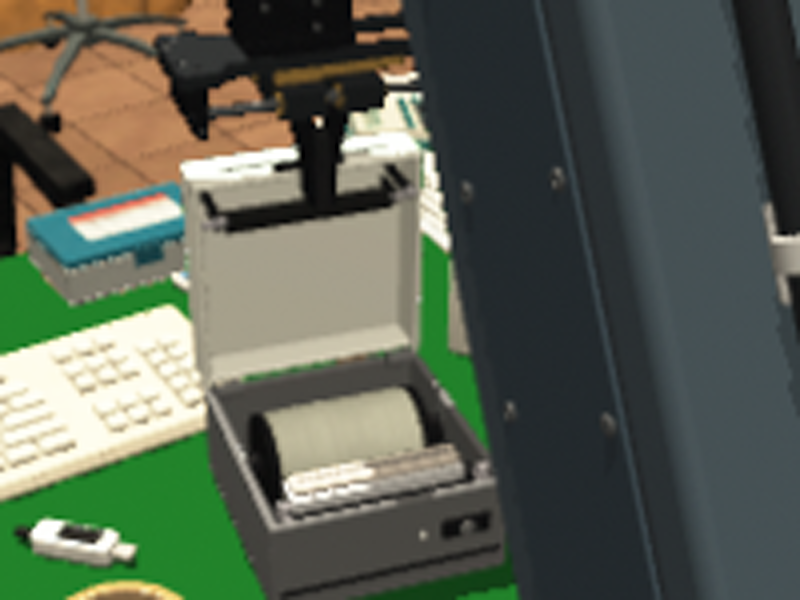

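Run:
```python
from mv import *; from pr import *
for th in (1.45,1.5,1.57,1.62):
    P[4]=th
    q=[proj('scene',w(P,X,True))[0] for X in [(-.16,.08,0),(-.16,-.08,0),(-.16,.08,.04)]]
    print(th,[((x-[240,120])*4).round() for x in q])
```

```text
1.45 [array([200., 201.]), array([436., 165.]), array([185., 169.])]
1.5 [array([197., 195.]), array([431., 159.]), array([182., 166.])]
1.57 [array([193., 187.]), array([425., 152.]), array([178., 163.])]
1.62 [array([190., 182.]), array([421., 147.]), array([176., 161.])]
```

Run:
```python
from mv import *; from pr import *
print(proj('scene',[[.47,-.24,.16],[.47,-.24,.03]]))
crop("top",365,205,455,265,8.8,"pics/t5.png")
print([(d['xy'],d['confidence']) for d in env.mark_of('pen_grip','top')],[(d['xy'],d['confidence']) for d in env.mark_of('stand_fork','top')])
go((.5825-.05*.958,.0153+.05*.287,.25,-16.7))
```

```text
[[417.0614 178.933 ]
 [412.2318 217.5191]]
[([390.9, 236.4], 0.63)] [([390.0, 238.3], 0.92), ([435.7, 244.7], 0.8), ([335.9, 162.8], 0.43)]
t 4.85 p [0.5822 0.0155 0.2181] yaw -16.71 F [ 0.222  -0.3502  0.6844] w 0.0005 j [-9. 27. 89.  0. 64. 97.]
(0.5346, 0.02965, 0.25) -> [-4.96  0.01 -3.19] turn -0.0
```

View pics/t5.png

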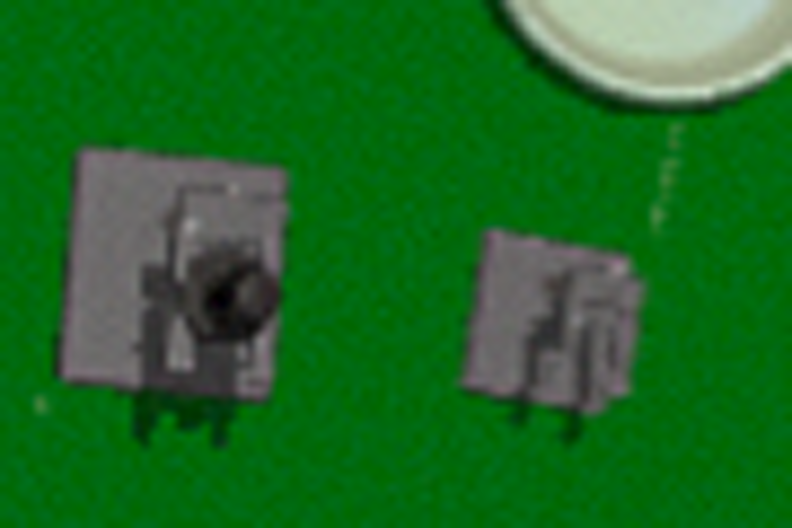

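Run:
```python
from mv import *; from pr import *
print(atz('top',(391.1,238.6),.11),atz('top',(394.3,238.2),.16),atz('top',(390.9,236.4),.135),atz('top',(390,238.3),.105))
```

```text
[ 0.4623 -0.2417  0.11  ] [ 0.4627 -0.2404  0.16  ] [ 0.4682 -0.2363  0.135 ] [ 0.4633 -0.2396  0.105 ]
```

Run:
```python
from mv import *
go((.463,-.2405,.25,-16.7),(.463,-.2405,.2,-16.7))
```

```text
t 4.85 p [0.5822 0.0155 0.2181] yaw -16.71 F [ 0.222  -0.3502  0.6844] w 0.0005 j [-9. 27. 89.  0. 64. 97.]
(0.463, -0.2405, 0.25) -> [-4.05 27.94 -3.19] turn -0.0
(0.463, -0.2405, 0.2) -> [-4.05 27.94  1.81] turn -0.0
```

>>> step_arm([
  [-4,0,-1,0],
  [-6,0,-3.2,0],
  [-6,3,-3.2,0],
  [-4.05,27.95,-3.2,0],
  [-4.05,27.95,-3.2,0],
  [-4.05,27.95,-3.2,0],
  [-4.05,27.95,-3.2,0],
  [-4.05,27.95,-3.2,0],
  [-4.05,27.95,-3.2,0],
  [-4.05,27.95,-3.2,0],
  [-4.05,27.95,1.8,0],
  [-4.05,27.95,1.8,0],
  [-4.05,27.95,1.8,0],
  [-4.05,27.95,1.8,0],
], grip=0)

```text
time: 6.02
ee_pos: [0.4629, -0.2397, 0.1999]
orientation: [[0.958, -0.287, -0.001], [-0.287, -0.958, 0.001], [-0.002, -0.001, -1.0]]
force: [0.1, -0.1, 0.4]
gripper_width: 0.0831
```

Run:
```python
from mv import *; from pr import *
i=env.get_image('top'); j=env.get_image('scene')
cv2.imwrite('pics/t6.png',cv2.resize(i[150:300,230:460],None,fx=3.4,fy=3.4,interpolation=2))
cv2.imwrite('pics/s6.png',cv2.resize(j[120:270,240:440],None,fx=4,fy=4,interpolation=2))
cv2.imwrite('pics/t6raw.png',i);cv2.imwrite('pics/s6raw.png',j)
for n in('top','scene'):
  for t in ('head_left','head_mid','head_right','cover_edge','cover_top','cover_hinge'):
    print(n,t,[(np.round(d['xy'],1),round(d['confidence'],2)) for d in env.mark_of(t,n)][:2])
for y in (.048,0,-.048): W=pw((P[3]-.125,y,.08)); print(W,proj('top',W),proj('scene',W))
go((.463,-.2405,.1163,-16.7))
```

```text
top head_left [(array([271.9, 232.4]), 0.75)]
top head_mid [(array([290.4, 238.3]), 0.68), (array([335.8, 161.1]), 0.5)]
top head_right [(array([305.6, 244.3]), 0.9)]
top cover_edge [(array([301.9, 191.4]), 0.66)]
top cover_top [(array([300.7, 175.7]), 0.71)]
top cover_hinge [(array([303.5, 196.5]), 0.62), (array([290. , 238.1]), 0.22)]
scene head_left [(array([311.1, 239. ]), 0.82), (array([316.3, 162.9]), 0.48)]
scene head_mid [(array([336.6, 235.3]), 0.68)]
scene head_right [(array([333.3, 235.5]), 0.25)]
scene cover_edge [(array([313.8, 161.3]), 0.62), (array([313.8, 237.7]), 0.45)]
scene cover_top [(array([310.6, 167.2]), 0.81)]
scene cover_hinge [(array([319.4, 213. ]), 0.85)]
[0.4883 0.0935 0.08  ] [[275.4256 232.4097]] [[315.9989 240.5751]]
[0.4746 0.0475 0.08  ] [[291.1104 236.7872]] [[333.8771 236.8395]]
[0.4608 0.0015 0.08  ] [[306.829  241.1618]] [[351.2954 233.1972]]
t 6.72 p [ 0.4631 -0.2407  0.2001] yaw -16.72 F [ 0.1047 -0.2552  0.5352] w 0.0867 j [-40.  24.  98.  -0.  58.  67.]
(0.463, -0.2405, 0.1163) -> [-0.02 -0.02  8.38] turn -0.0
```

View pics/t6.png

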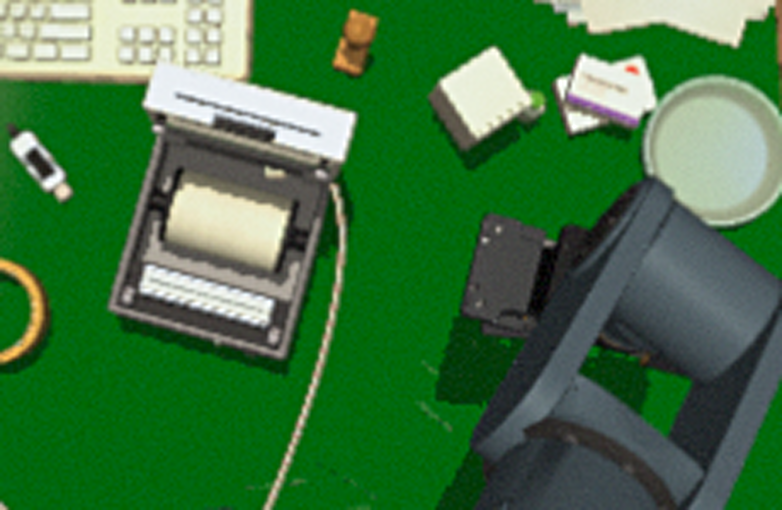

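View pics/s6.png

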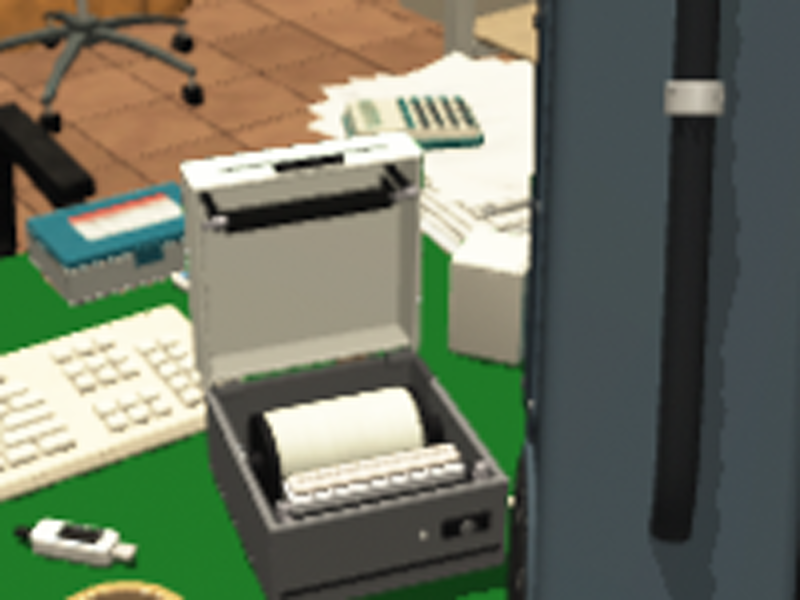

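Run:
```python
from mv import *; from pr import *
i=cv2.imread('pics/t6raw.png'); cv2.imwrite('pics/t6z.png',cv2.resize(i[218:262,255:325],None,fx=11,fy=11,interpolation=2))
j=cv2.imread('pics/s6raw.png'); cv2.imwrite('pics/s6z.png',cv2.resize(j[222:262,295:375],None,fx=10,fy=10,interpolation=2))
a=atz('top',(272.06,231.2),.08);b=atz('top',(309.7,242.35),.08);print(a,b,np.linalg.norm(a-b),(a+b)/2)
```

```text
[0.4921 0.1034 0.08  ] [ 0.4571 -0.0068  0.08  ] 0.1156132439725274 [0.4746 0.0483 0.08  ]
```

View pics/t6z.png

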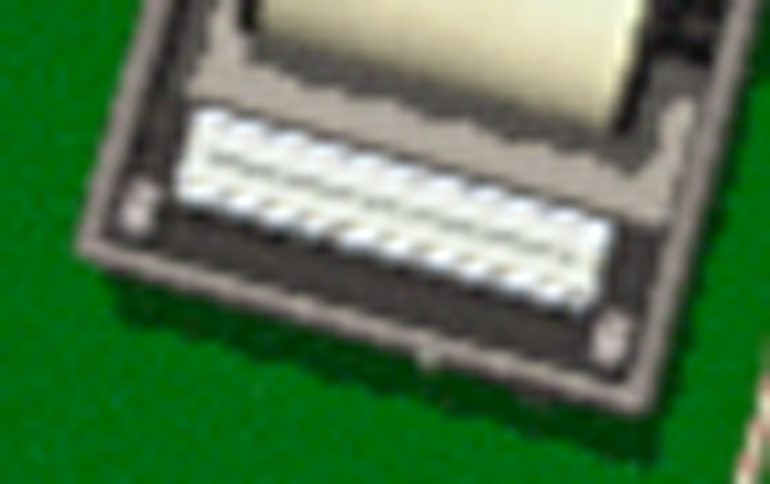

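View pics/s6z.png

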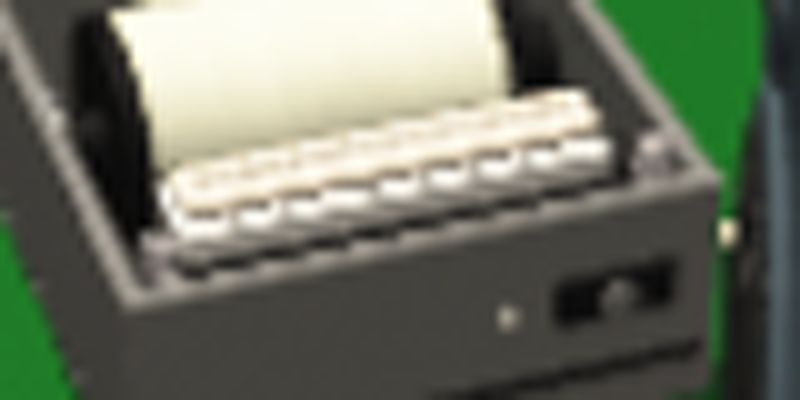

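```bash
python3 - <<'E'
from mv import *; from pr import *
a=atz('top',(271.64,231.64),.08);b=atz('top',(309.18,241.64),.08);print(a,b,np.linalg.norm(a-b),(a+b)/2,np.degrees(np.arctan2(*(a-b)[:2])))
a=atz('scene',(312.05,240.75),.08);b=atz('scene',(353.75,232.35),.08);print(a,b,np.linalg.norm(a-b),(a+b)/2,np.degrees(np.arctan2(*(a-b)[:2])))
E
sed -i "s#(u0+u/k,v0+v/k)#(u0+(u+.5)/k-.5,v0+(v+.5)/k-.5)#" fit.py; python3 fit.py | grep -v '^ \['
python3 - <<'E'
from h import *
print(atz('top',(391.1-.44,238.6-.44),.11),atz('top',(394.3-.44,238.2-.44),.16))
E
```

```text
[0.4908 0.1046 0.08  ] [ 0.4592 -0.0054  0.08  ] 0.1144124318693524 [0.475  0.0496 0.08  ] 16.012409313844895
[0.4936 0.102  0.08  ] [ 0.46  -0.006  0.08 ] 0.11308086955929825 [0.4768 0.048  0.08  ] 17.289530147296617
[ 0.5274  0.0328 -0.2895  0.0705  0.6786] -16.58589882351279
[[-1.8357  1.1758]
head_left [0.4888 0.0943 0.08  ] [[315.618  240.5985]] [[275.1403 232.2502]]
head_mid [0.4751 0.0483 0.08  ] [[333.4934 236.8475]] [[290.8303 236.6051]]
head_right [0.4614 0.0023 0.08  ] [[350.907  233.1906]] [[306.5542 240.9571]]
edge [0.4755 0.0482 0.1754] [[333.4363 204.9934]] [[289.5662 235.766 ]]
ctop [0.5257 0.0332 0.1846] [[326.4797 191.7596]] [[294.6755 216.9588]]
hinge [0.5949 0.0126 0.075 ] [[318.6397 213.6078]] [[302.2176 196.1398]]
(array([0.4506, 0.0032, 1.302 ]), array([ 0.1066, -0.0353, -0.9937]))
(array([-0.1647,  0.518 ,  0.6614]), array([ 0.7135, -0.48  , -0.5104]))
[ 0.4666 -0.2375  0.13  ] [ 0.4669 -0.2416  0.11  ]
[ 0.4734 -0.2369  0.13  ] [ 0.4738 -0.241   0.11  ]
[ 0.46355837 -0.24048188  0.11      ] [ 0.46389564 -0.23923241  0.16      ]
```

>>> step_arm([
  [0.05,-0.05,3,0],
  [0.05,-0.05,6,0],
  [0.05,-0.05,8,0],
  [0.05,-0.05,8.4,0],
  [0.05,-0.05,8.4,0],
  [0.05,-0.05,8.4,0],
])

```text
time: 7.22
ee_pos: [0.4642, -0.2408, 0.1165]
orientation: [[0.958, -0.288, 0.001], [-0.288, -0.958, -0.001], [0.001, 0.0, -1.0]]
force: [1.2, 0.5, 0.4]
gripper_width: 0.087
```

>>> step_arm([
  [0,0,0,0],
  [0,0,0,0],
  [0,0,0,0],
  [0,0,0,0],
  [0,0,0,0],
  [0,0,0,0],
], grip=1, newtons=25)

```text
time: 7.72
ee_pos: [0.4638, -0.2405, 0.1164]
orientation: [[0.958, -0.288, 0.0], [-0.288, -0.958, -0.0], [0.001, 0.0, -1.0]]
force: [-0.3, 0.1, 0.5]
gripper_width: 0.0547
```

>>> step_arm([
  [0,0,0,0],
  [0,0,0,0],
  [0,0,0,0],
  [0,0,0,0],
  [0,0,0,0],
  [0,0,0,0],
  [0,0,0,0],
  [0,0,0,0],
  [0,0,0,0],
])

```text
time: 8.47
ee_pos: [0.4637, -0.2403, 0.116]
orientation: [[0.958, -0.288, -0.0], [-0.288, -0.958, 0.0], [-0.0, -0.0, -1.0]]
force: [-0.7, -1.1, -0.5]
gripper_width: 0.0154
```

>>> step_arm([
  [0,0,0,0],
  [0,0,-0.5,0],
  [0,0,-1.5,0],
  [0,0,-4,0],
  [0,0,-7,0],
  [0,0,-10.5,0],
  [0,0,-10.5,0],
  [0,0,-10.5,0],
])

```text
time: 9.13
ee_pos: [0.4651, -0.2414, 0.2241]
orientation: [[0.958, -0.288, 0.005], [-0.288, -0.958, -0.004], [0.006, 0.003, -1.0]]
force: [-0.4, -0.5, -0.7]
gripper_width: 0.0156
```

Run:
```python
from mv import *; from pr import *
ax=np.array([.9583,-.286,0]); ay=np.array([.286,.9583,0]); m=np.array([.4755,.0488,0])
go(*[(*(m+ay*.053)[:2],z,-16.6) for z in (.221,.186)],(*(m+ay*.053)[:2],.173,-16.6))
```

```text
t 9.13 p [ 0.4651 -0.2414  0.2241] yaw -16.71 F [-0.3592 -0.549  -0.721 ] w 0.0156 j [-40.  22.  97.   0.  61.  67.]
(np.float64(0.490658), np.float64(0.09958990000000001), 0.221) -> [ -7.36 -33.39   0.18] turn -0.1
(np.float64(0.490658), np.float64(0.09958990000000001), 0.186) -> [ -7.38 -33.4    3.68] turn -0.1
(np.float64(0.490658), np.float64(0.09958990000000001), 0.173) -> [ -7.39 -33.41   4.98] turn -0.1
```

>>> step_arm([
  [-7.4,-33.4,0,0],
  [-7.4,-33.4,0,0],
  [-7.4,-33.4,0,0],
  [-7.4,-33.4,0,0],
  [-7.4,-33.4,0,0],
  [-7.4,-33.4,0,0],
  [-7.4,-33.4,0,0],
  [-7.4,-33.4,0,0],
  [-7.4,-33.4,0,0],
  [-7.4,-33.4,2.0,0],
  [-7.4,-33.4,2.5,0],
  [-7.4,-33.4,2.5,0],
  [-7.4,-33.4,2.5,0],
])

```text
time: 10.22
ee_pos: [0.4883, 0.1001, 0.1954]
orientation: [[0.957, -0.289, -0.002], [-0.289, -0.957, -0.0], [-0.002, 0.001, -1.0]]
force: [0.2, -0.9, -0.3]
gripper_width: 0.0154
```

Run:
```python
from mv import *; from pr import *
i=env.get_image('top'); j=env.get_image('scene')
cv2.imwrite('pics/t7raw.png',i);cv2.imwrite('pics/s7raw.png',j)
cv2.imwrite('pics/s7.png',cv2.resize(j[170:270,280:400],None,fx=6,fy=6,interpolation=2))
cv2.imwrite('pics/t7.png',cv2.resize(i[190:270,240:340],None,fx=7,fy=7,interpolation=2))
ax=np.array([.9583,-.286,0]); ay=np.array([.286,.9583,0]); m=np.array([.4755,.0488,0])
go(*[(*(m+ay*.053)[:2],z,-16.6) for z in (.171,)])
p=env.state()['ee_pos'].copy(); p[2]-=.091; print(p,proj('scene',p),proj('top',p))
```

```text
t 10.32 p [0.4893 0.0999 0.1963] yaw -16.81 F [-0.0269  0.4716 -1.567 ] w 0.0156 j [ -1.  23. 102.  -0.  56. 106.]
(np.float64(0.490658), np.float64(0.09958990000000001), 0.171) -> [ 0.14 -0.01  2.53] turn -0.2
[0.4893 0.0999 0.1053] [[313.4135 233.1055]] [[272.5471 231.8657]]
```

View pics/s7.png

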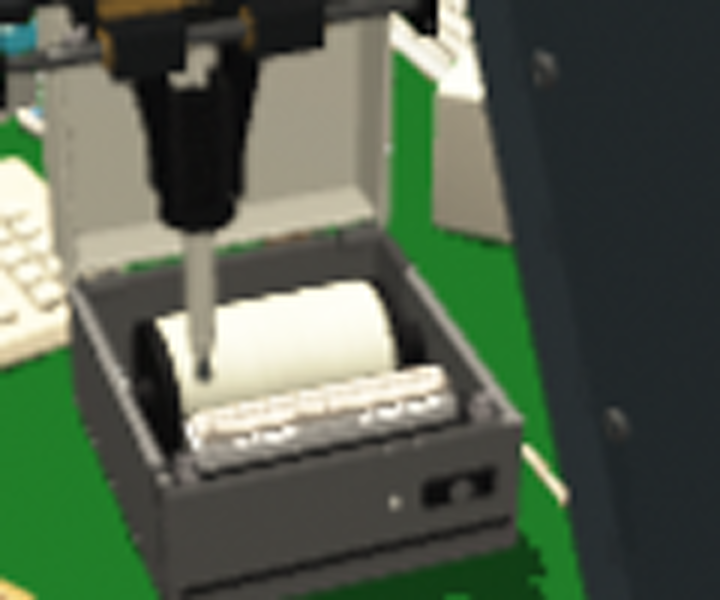

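View pics/t7.png

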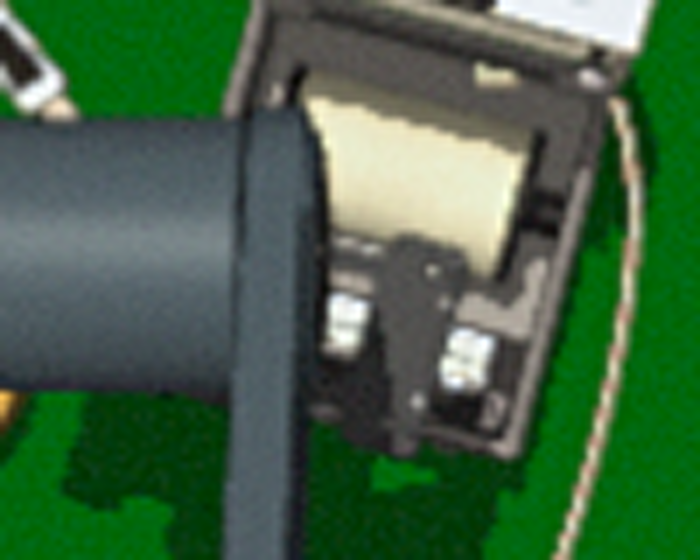

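>>> step_arm([
  [0.15,0.05,1,0],
  [0.15,0.05,1.8,0],
  [0.15,0.05,2.2,0],
  [0.15,0.05,2.4,0],
  [0.15,0.05,2.4,0],
  [0.15,0.05,2.4,0],
])

```text
time: 10.82
ee_pos: [0.4902, 0.0999, 0.1719]
orientation: [[0.958, -0.288, -0.0], [-0.288, -0.958, 0.0], [-0.0, 0.0, -1.0]]
force: [0.1, -0.0, -1.3]
gripper_width: 0.0153
```

Run:
```python
from mv import *; from pr import *
for _ in range(2): 
  env.get_image('top'); go()
j=env.get_image('scene')
cv2.imwrite('pics/s8.png',cv2.resize(j[210:270,290:380],None,fx=8,fy=8,interpolation=2))
go((.491,.099,.1685,-16.6))
```

```text
t 10.87 p [0.4904 0.0999 0.1721] yaw -16.72 F [0.4446 0.226  0.7479] w 0.0152 j [ -1.  25. 103.   0.  52. 105.]
t 10.92 p [0.4905 0.0999 0.1722] yaw -16.72 F [ 0.6517 -0.0328 -0.6328] w 0.0153 j [ -1.  25. 103.   0.  52. 105.]
t 10.97 p [0.4905 0.1    0.1723] yaw -16.71 F [ 0.5742 -0.0305 -0.2062] w 0.0152 j [ -1.  25. 103.   0.  52. 105.]
(0.491, 0.099, 0.1685) -> [0.08 0.08 0.38] turn -0.1
```

View pics/s8.png

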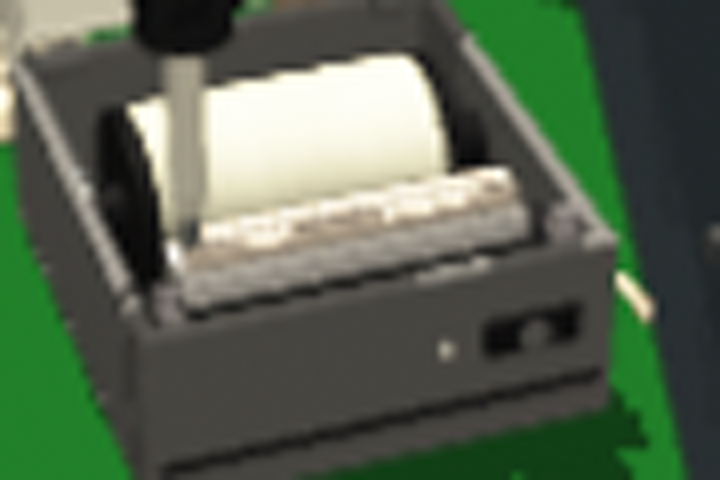

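>>> step_arm([
  [0.05,0,0.15,0],
  [0.05,0,0.25,0],
  [0.05,0,0.35,0],
  [0.05,0,0.4,0],
  [0.05,0,0.4,0],
  [0.05,0,0.4,0],
])

```text
time: 11.47
ee_pos: [0.491, 0.0998, 0.1683]
orientation: [[0.958, -0.288, 0.001], [-0.288, -0.958, 0.0], [0.001, -0.0, -1.0]]
force: [0.1, 0.5, 2.3]
gripper_width: 0.0155
```

Run:
```python
from mv import *; from pr import *
f=[]
for _ in range(4): 
  env.get_image('top'); s=env.state(); f.append(s['force'])
print(np.mean(f,0),np.std(f,0))
m=np.array([.4755,.0488,0]);ay=np.array([.286,.9583,0])
go((*(m-ay*.053)[:2],.1685,-16.6))
```

```text
[0.5634 0.1801 2.3341] [0.5408 0.5084 0.3174]
t 11.67 p [0.491  0.0998 0.1682] yaw -16.73 F [ 0.2036 -0.3902  1.9317] w 0.0157 j [ -1.  25. 103.   0.  52. 105.]
(np.float64(0.460342), np.float64(-0.001989899999999996), 0.1685) -> [-0.01 10.63 -0.03] turn -0.1
```

>>> step_arm([
  [0,0.2,0,0],
  [0,0.4,0,0],
  [0,0.6,0,0],
  [0,0.8,0,0],
  [0,1.0,0,0],
  [0,1.2,0,0],
  [0,1.4,0,0],
  [0,1.6,0,0],
  [0,1.8,0,0],
  [0,2.0,0,0],
  [0,2.2,0,0],
  [0,2.4,0,0],
  [0,2.6,0,0],
  [0,2.8,0,0],
  [0,3.0,0,0],
  [0,3.2,0,0],
  [0,3.4,0,0],
  [0,3.6,0,0],
])

```text
time: 13.17
ee_pos: [0.4803, 0.0651, 0.1681]
orientation: [[0.958, -0.288, -0.0], [-0.288, -0.958, -0.0], [-0.0, 0.0, -1.0]]
force: [0.1, 0.9, 2.7]
gripper_width: 0.0153
```

>>> step_arm([
  [0,0.2,0,0],
  [0,0.4,0,0],
  [0,0.6,0,0],
  [0,0.8,0,0],
  [0,1.0,0,0],
  [0,1.2,0,0],
  [0,1.4,0,0],
  [0,1.6,0,0],
  [0,1.8,0,0],
  [0,2.0,0,0],
  [0,2.2,0,0],
  [0,2.4,0,0],
  [0,2.6,0,0],
  [0,2.8,0,0],
  [0,3.0,0,0],
  [0,3.2,0,0],
  [0,3.4,0,0],
  [0,3.6,0,0],
])

```text
time: 14.67
ee_pos: [0.4699, 0.0306, 0.1681]
orientation: [[0.958, -0.288, -0.0], [-0.288, -0.958, 0.0], [-0.0, -0.0, -1.0]]
force: [1.3, 1.3, 1.9]
gripper_width: 0.0152
```

Run:
```python
from mv import *; from pr import *
j=env.get_image('scene')
cv2.imwrite('pics/s9.png',cv2.resize(j[210:270,290:380],None,fx=8,fy=8,interpolation=2))
m=np.array([.4755,.0488,0]);ay=np.array([.286,.9583,0])
go((*(m-ay*.053)[:2],.1685,-16.6))
```

```text
t 14.72 p [0.4699 0.0303 0.168 ] yaw -16.73 F [0.4255 0.8949 2.3225] w 0.0153 j [-10.  23. 107.  -0.  50.  97.]
(np.float64(0.460342), np.float64(-0.001989899999999996), 0.1685) -> [ 0.02  3.37 -0.05] turn -0.1
```

View pics/s9.png

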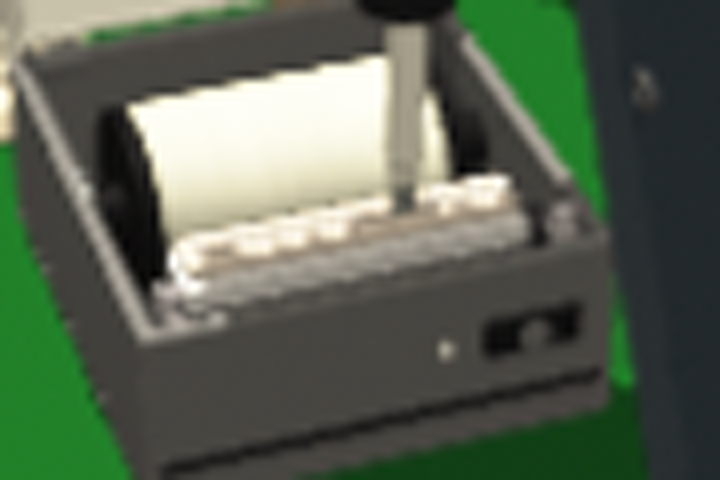

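>>> step_arm([
  [0,0.2,0,0],
  [0,0.4,0,0],
  [0,0.6,0,0],
  [0,0.8,0,0],
  [0,1.0,0,0],
  [0,1.2,0,0],
  [0,1.4,0,0],
  [0,1.6,0,0],
  [0,1.8,0,0],
  [0,2.0,0,0],
  [0,2.2,0,0],
  [0,2.4,0,0],
  [0,2.6,0,0],
  [0,2.8,0,0],
  [0,3.0,0,0],
  [0,3.2,0,0],
  [0,3.3,0,0],
  [0,3.3,0,0],
])

```text
time: 16.22
ee_pos: [0.4604, -0.0011, 0.168]
orientation: [[0.958, -0.288, -0.0], [-0.288, -0.958, -0.0], [-0.0, 0.0, -1.0]]
force: [-0.1, 1.0, 2.9]
gripper_width: 0.0152
```

Run:
```python
from mv import *; from pr import *
j=env.get_image('scene')
cv2.imwrite('pics/s10.png',cv2.resize(j[210:270,290:380],None,fx=8,fy=8,interpolation=2))
m=np.array([.4755,.0488,0]);ay=np.array([.286,.9583,0])
go((*(m-ay*.053)[:2],.1685,-16.6))
```

```text
t 16.27 p [ 0.4604 -0.0011  0.168 ] yaw -16.72 F [-0.0584  1.1765  2.1318] w 0.0152 j [-14.  23. 108.  -0.  49.  93.]
(np.float64(0.460342), np.float64(-0.001989899999999996), 0.1685) -> [ 0.02  0.09 -0.05] turn -0.1
```

View pics/s10.png

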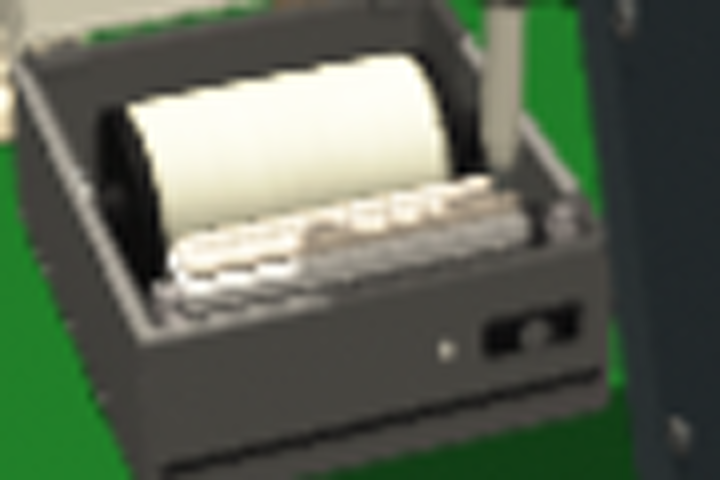

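Run:
```python
from mv import *
go((.4637,-.2403,.228,-16.7),(.4637,-.2403,.16,-16.7))
```

```text
t 16.27 p [ 0.4604 -0.0011  0.168 ] yaw -16.72 F [-0.0584  1.1765  2.1318] w 0.0152 j [-14.  23. 108.  -0.  49.  93.]
(0.4637, -0.2403, 0.228) -> [ 7.19 22.82 -5.99] turn -0.0
(0.4637, -0.2403, 0.16) -> [ 7.2  22.82  0.81] turn -0.0
```

>>> step_arm([
  [0,0,-2,0],
  [0,0,-5,0],
  [0,0,-6,0],
  [7.2,22.8,-6,0],
  [7.2,22.8,-6,0],
  [7.2,22.8,-6,0],
  [7.2,22.8,-6,0],
  [7.2,22.8,-6,0],
  [7.2,22.8,-6,0],
  [7.2,22.8,-6,0],
  [7.2,22.8,-6,0],
  [7.2,22.8,-6,0],
])

```text
time: 17.27
ee_pos: [0.4628, -0.2391, 0.2272]
orientation: [[0.958, -0.288, -0.002], [-0.288, -0.958, 0.002], [-0.003, -0.001, -1.0]]
force: [0.7, 0.3, -0.3]
gripper_width: 0.0156
```

Run:
```python
from mv import *
i=env.get_image('top'); j=env.get_image('scene')
cv2.imwrite('pics/t11.png',cv2.resize(i[190:290,360:480],None,fx=6,fy=6,interpolation=2))
cv2.imwrite('pics/s11.png',cv2.resize(j[140:260,360:500],None,fx=5,fy=5,interpolation=2))
go((.4637,-.2403,.16,-16.7))
```

```text
t 17.37 p [ 0.4632 -0.2383  0.2276] yaw -16.64 F [-0.8227  0.9838 -0.5989] w 0.0155 j [-40.  22.  97.  -0.  62.  67.]
(0.4637, -0.2403, 0.16) -> [0.12 0.18 6.76] turn 0.1
```

View pics/t11.png

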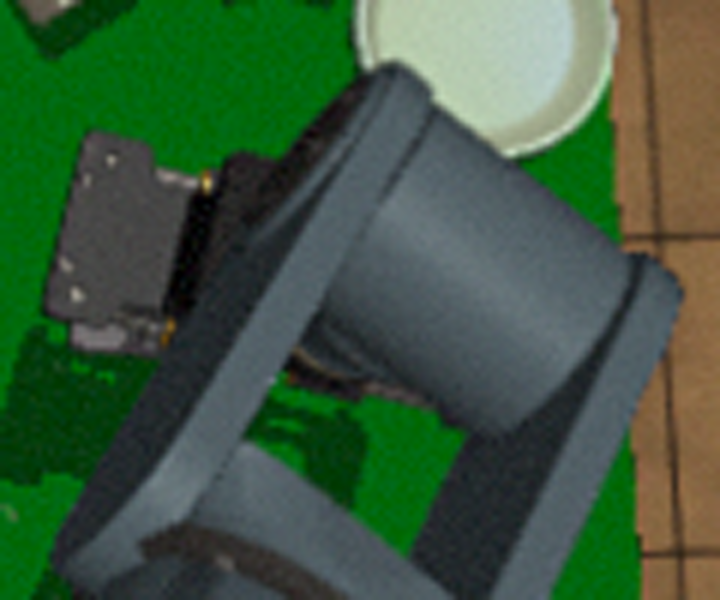

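View pics/s11.png

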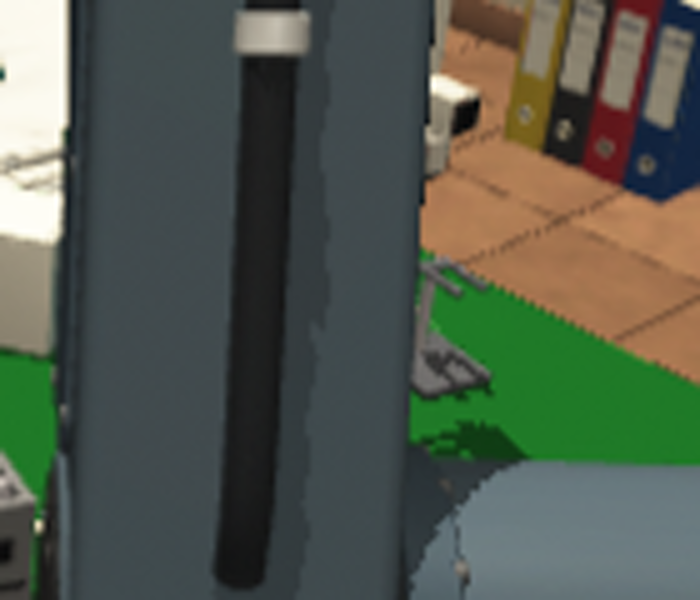

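>>> step_arm([
  [0.05,0.1,0,0],
  [0.05,0.1,1.5,0],
  [0.05,0.1,3,0],
  [0.05,0.1,5,0],
  [0.05,0.1,6.6,0],
  [0.05,0.1,6.6,0],
  [0.05,0.1,6.6,0],
  [0.05,0.1,6.6,0],
])

```text
time: 18.03
ee_pos: [0.4646, -0.2407, 0.1628]
orientation: [[0.958, -0.287, 0.001], [-0.287, -0.958, -0.0], [0.001, 0.0, -1.0]]
force: [-0.9, 0.5, -0.6]
gripper_width: 0.0152
```

Run:
```python
from mv import *
go((.4637,-.2403,.116,-16.7))
```

```text
t 18.03 p [ 0.4646 -0.2407  0.1628] yaw -16.67 F [-0.8891  0.5149 -0.5607] w 0.0152 j [-40.  27. 100.   0.  53.  67.]
(0.4637, -0.2403, 0.116) -> [-0.1  -0.01  4.68] turn 0.0
```

>>> step_arm([
  [-0.05,0,1.5,0],
  [-0.05,0,3,0],
  [-0.05,0,4,0],
  [-0.05,0,4.5,0],
  [-0.05,0,4.6,0],
  [-0.05,0,4.6,0],
  [-0.05,0,4.6,0],
])

```text
time: 18.62
ee_pos: [0.4641, -0.2412, 0.1167]
orientation: [[0.958, -0.288, 0.001], [-0.288, -0.958, -0.001], [0.001, 0.001, -1.0]]
force: [0.6, -0.3, -0.6]
gripper_width: 0.015
```

Run:
```python
from mv import *
for _ in range(3): env.get_image('top'); go((.4637,-.2403,.116,-16.7))
```

```text
t 18.67 p [ 0.4641 -0.2413  0.1167] yaw -16.72 F [0.1175 0.3258 0.6508] w 0.0155 j [-40.  31. 102.  -0.  46.  67.]
(0.4637, -0.2403, 0.116) -> [-0.07 -0.08  0.07] turn -0.0
t 18.72 p [ 0.4641 -0.2412  0.1167] yaw -16.72 F [-0.4261 -0.2156 -1.1983] w 0.0153 j [-40.  31. 102.   0.  46.  67.]
(0.4637, -0.2403, 0.116) -> [-0.07 -0.08  0.07] turn -0.0
t 18.77 p [ 0.464  -0.2412  0.1166] yaw -16.72 F [ 0.376  -0.3453 -0.2877] w 0.0149 j [-40.  31. 102.  -0.  46.  67.]
(0.4637, -0.2403, 0.116) -> [-0.05 -0.08  0.06] turn -0.0
```

>>> step_arm([
  [-0.05,-0.08,0.05,0],
  [-0.05,-0.08,0.08,0],
  [-0.05,-0.08,0.08,0],
])

```text
time: 19.02
ee_pos: [0.4637, -0.2403, 0.1159]
orientation: [[0.958, -0.288, 0.001], [-0.288, -0.958, -0.001], [0.001, 0.001, -1.0]]
force: [-0.9, 0.1, 5.1]
gripper_width: 0.0152
```

>>> step_arm([
  [0,0,0,0],
  [0,0,0,0],
  [0,0,0,0],
  [0,0,0,0],
  [0,0,0,0],
  [0,0,0,0],
  [0,0,0,0],
  [0,0,0,0],
  [0,0,0,0],
  [0,0,0,0],
], grip=0)

```text
time: 19.85
ee_pos: [0.4634, -0.2399, 0.1152]
orientation: [[0.958, -0.288, -0.0], [-0.288, -0.958, 0.0], [-0.0, -0.0, -1.0]]
force: [0.6, -0.0, 0.3]
gripper_width: 0.0741
```

>>> step_arm([
  [0,0,-1,0],
  [0,0,-3,0],
  [0,0,-6,0],
  [0,0,-10,0],
  [0,0,-14,0],
  [0,0,-16,0],
  [0,0,-16,0],
])

```text
time: 20.43
ee_pos: [0.4661, -0.242, 0.2817]
orientation: [[0.958, -0.287, 0.01], [-0.287, -0.958, -0.008], [0.012, 0.005, -1.0]]
force: [-0.1, -1.1, 0.6]
gripper_width: 0.0872
```

Run:
```python
from mv import *
go((.680,-.013,.29,-16.7))
```

```text
t 20.43 p [ 0.4661 -0.242   0.2817] yaw -16.7 F [-0.0722 -1.1193  0.6268] w 0.0872 j [-40.  18.  93.   0.  68.  67.]
(0.68, -0.013, 0.29) -> [ 13.91 -28.08  -0.81] turn -0.0
```

>>> step_arm([
  [13.9,-28.1,-0.8,0],
  [13.9,-28.1,-0.8,0],
  [13.9,-28.1,-0.8,0],
  [13.9,-28.1,-0.8,0],
  [13.9,-28.1,-0.8,0],
  [13.9,-28.1,-0.8,0],
  [13.9,-28.1,-0.8,0],
  [13.9,-28.1,-0.8,0],
  [13.9,-28.1,-0.8,0],
  [13.9,-28.1,-0.8,0],
  [13.9,-28.1,-0.8,0],
  [13.9,-28.1,-0.8,0],
  [13.9,-28.1,-0.8,0],
  [13.9,-28.1,-0.8,0],
], grip=1)

```text
time: 21.6
ee_pos: [0.6767, -0.012, 0.2835]
orientation: [[0.957, -0.289, -0.0], [-0.289, -0.957, -0.0], [-0.0, 0.0, -1.0]]
force: [0.0, 0.4, 0.4]
gripper_width: 0.0035
```

Run:
```python
from mv import *
i=env.get_image('top'); j=env.get_image('scene')
cv2.imwrite('pics/t12.png',cv2.resize(i[150:300,240:460],None,fx=3.6,fy=3.6,interpolation=2))
cv2.imwrite('pics/t12z.png',cv2.resize(i[205:265,365:455],None,fx=8.8,fy=8.8,interpolation=2))
cv2.imwrite('pics/s12.png',cv2.resize(j[100:270,240:450],None,fx=3.6,fy=3.6,interpolation=2))
go()
```

```text
t 21.7 p [ 0.677  -0.0117  0.2835] yaw -16.8 F [-0.2389 -0.0838  0.9776] w 0.001 j [-10.  31.  70.  -0.  79.  96.]
```

View pics/t12.png

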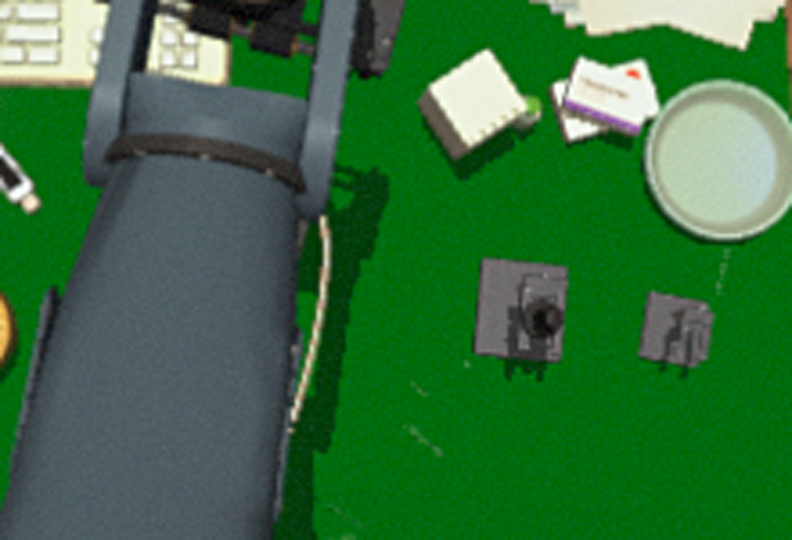

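View pics/s12.png

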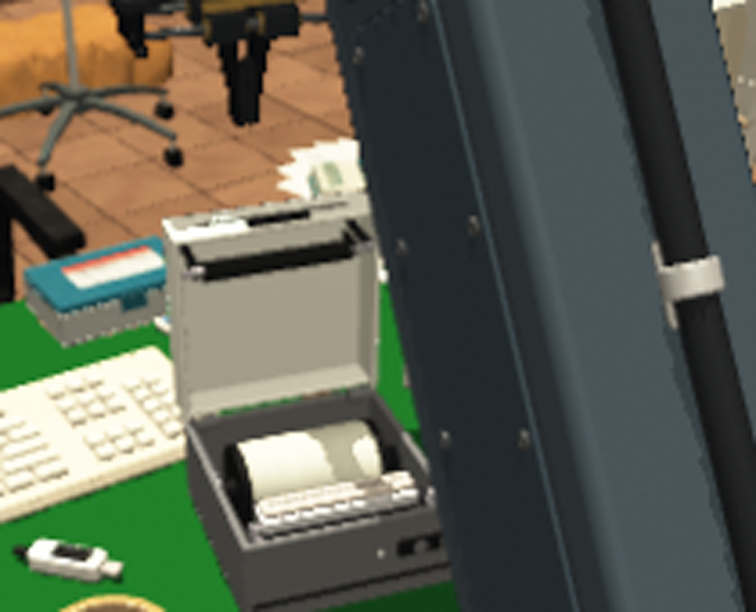

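View pics/t12z.png

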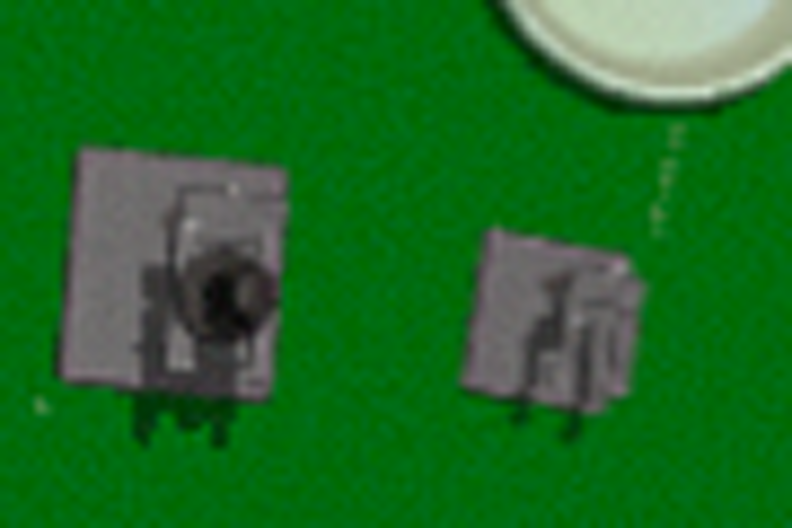

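>>> step_arm([
  [0,0,4,0],
  [0,0,8,0],
  [0,0,8.35,0],
  [-1.5,0,8.35,0],
  [-2.7,0,8.35,0],
  [-3.4,0,8.35,0],
  [-4.5,0,8.1,0],
  [-5.6,0,7.85,0],
  [-6.9,0,7.75,0],
  [-8.2,0,7.75,0],
  [-9.5,0,7.95,0],
  [-10.8,0,8.2,0],
  [-12.0,0,8.6,0],
  [-13.2,0,9.1,0],
  [-13.2,0,9.1,0],
])

```text
time: 22.95
ee_pos: [0.5493, 0.0277, 0.1932]
orientation: [[0.958, -0.287, -0.001], [-0.287, -0.958, 0.0], [-0.001, -0.0, -1.0]]
force: [-0.1, -0.1, 0.0]
gripper_width: -0.0
```

Run:
```python
from mv import *
j=env.get_image('scene')
cv2.imwrite('pics/s13.png',cv2.resize(j[100:270,240:450],None,fx=3.6,fy=3.6,interpolation=2))
go()
```

```text
t 23.0 p [0.5507 0.0273 0.1934] yaw -16.71 F [-0.2827 -0.0829  0.3007] w 0.0006 j [-9. 27. 95.  0. 59. 98.]
```

View pics/s13.png

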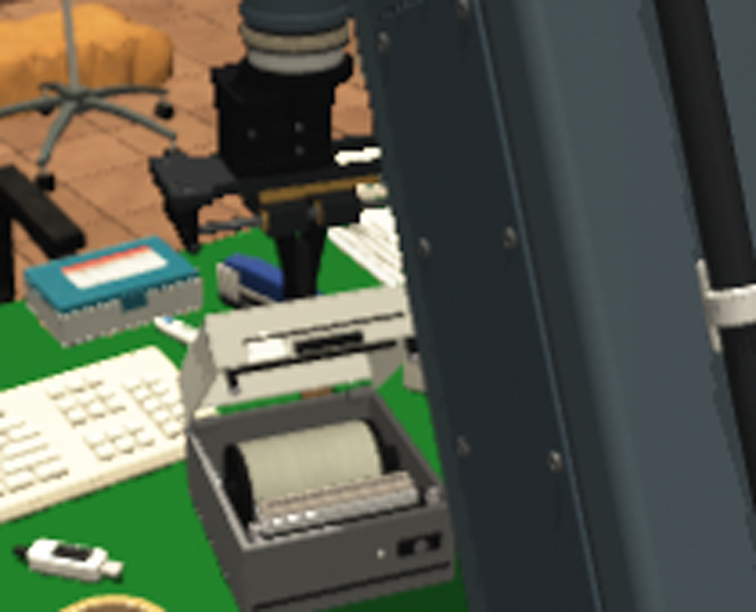

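>>> step_arm([
  [-1.2,0,0.7,0],
  [-2.3,0,1.5,0],
  [-3.2,0,2.4,0],
  [-4.1,0,3.3,0],
  [-4.7,0,4.1,0],
  [-5.2,0,4.9,0],
  [-5.7,0,5.6,0],
  [-6.0,0,6.3,0],
  [-6.3,0,6.8,0],
  [-6.3,0,6.8,0],
])

```text
time: 23.83
ee_pos: [0.4916, 0.045, 0.1243]
orientation: [[0.958, -0.288, 0.002], [-0.288, -0.958, -0.0], [0.002, -0.0, -1.0]]
force: [1.3, 0.3, 1.9]
gripper_width: 0.0004
```

Run:
```python
from mv import *
j=env.get_image('scene')
cv2.imwrite('pics/s14.png',cv2.resize(j[100:270,240:450],None,fx=3.6,fy=3.6,interpolation=2))
go()
```

```text
t 23.88 p [0.4916 0.045  0.1244] yaw -16.73 F [ 0.5449 -0.3501  0.7423] w 0.0004 j [ -8.  29. 106.  -0.  45.  99.]
```

View pics/s14.png

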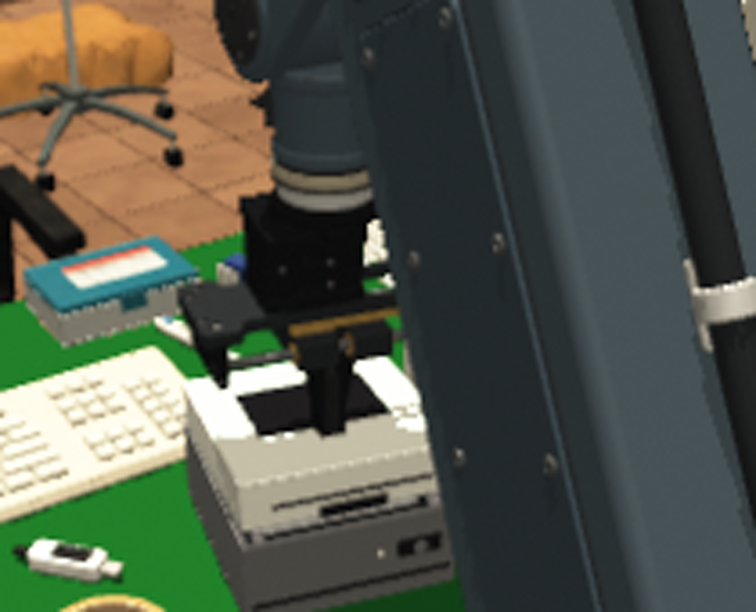

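Cover rests near its hooks (front slit at crop (330,510)). Press in small steps.

>>> step_arm([
  [-0.5,0,0.1,0],
  [-0.5,0,0.3,0],
  [-0.5,0,0.5,0],
  [-0.5,0,0.7,0],
  [-0.5,0,0.9,0],
  [-0.5,0,1.0,0],
  [-0.5,0,1.0,0],
])

```text
time: 24.47
ee_pos: [0.4849, 0.047, 0.1152]
orientation: [[0.958, -0.288, -0.001], [-0.288, -0.958, 0.0], [-0.001, 0.0, -1.0]]
force: [-3.1, -0.1, 13.2]
gripper_width: 0.0005
```

Run:
```python
from mv import *
go()
```

```text
t 24.47 p [0.4849 0.047  0.1152] yaw -16.71 F [-3.1264 -0.0862 13.1582] w 0.0005 j [ -8.  30. 107.   0.  43.  99.]
```

>>> step_arm([
  [0,0,0.1,0],
  [0,0,0.15,0],
  [0,0,0.15,0],
])

```text
time: 24.72
ee_pos: [0.485, 0.047, 0.115]
orientation: [[0.958, -0.287, -0.001], [-0.287, -0.958, 0.0], [-0.001, 0.0, -1.0]]
force: [-4.6, -0.5, 24.3]
gripper_width: 0.0002
```

>>> step_arm([
  [0,0,-1,0],
  [0,0,-4,0],
  [0,0,-8,0],
  [-4,8,-12,0],
  [-4,12,-14,0],
  [-4,16,-14,0],
  [-4,20,-14,0],
  [-4,24,-14,0],
  [-4,28,-14,0],
  [-4,32,-14,0],
  [-4,36,-14,0],
  [-4,40,-14,0],
  [-4,45,-14,0],
  [-4,45,-14,0],
  [-4,45,-14,0],
])

```text
time: 25.97
ee_pos: [0.3163, -0.3791, 0.2523]
orientation: [[0.956, -0.292, -0.0], [-0.292, -0.956, -0.004], [0.001, 0.004, -1.0]]
force: [0.2, 0.2, 0.6]
gripper_width: 0.0008
```

Run:
```python
from mv import *; from pr import *
i=env.get_image('top'); j=env.get_image('scene')
cv2.imwrite('pics/t15.png',i)
cv2.imwrite('pics/s15.png',cv2.resize(j[180:280,280:390],None,fx=6,fy=6,interpolation=2))
go()
Q=np.array([.5274,.0328,-.2895,.0705,0])
for th in (0,.07):
    Q[4]=th; print(th,[((proj('scene',w(Q,X,True))[0]-[279.5,179.5])*6).round() for X in [(-.16,.08,0),(-.16,-.08,0),(-.16,.08,.04),(-.16,-.08,.04)]])
```

```text
t 26.07 p [ 0.3169 -0.374   0.2517] yaw -16.94 F [ 0.4186  0.9863 -0.5589] w 0.0006 j [-63.  18.  99.   0.  64.  44.]
0 [array([167., 441.]), array([529., 362.]), array([164., 362.]), array([533., 285.])]
0.07 [array([166., 419.]), array([530., 341.]), array([161., 335.]), array([531., 259.])]
```

View pics/t15.png

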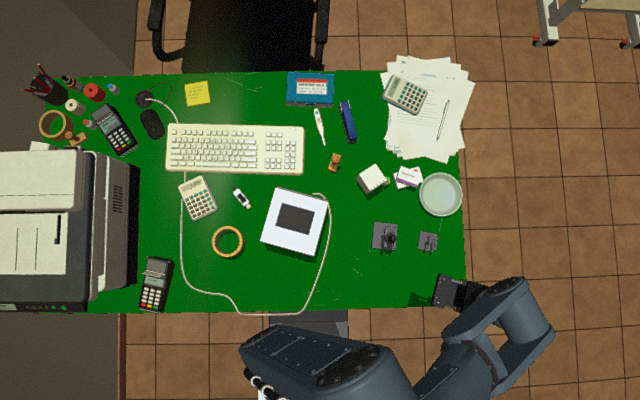

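View pics/s15.png

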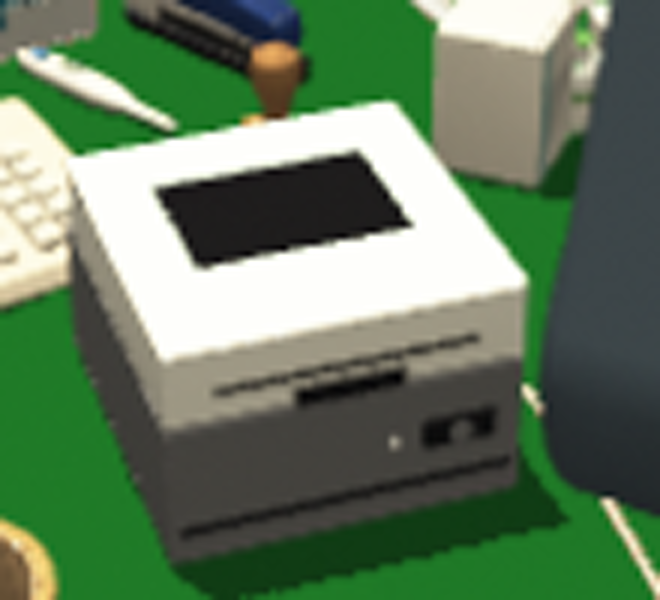

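Run:
```python
from rig import env
print(env.hand_in(), env.state()['time'])
```

```text
the job is handed in; nothing more can be done
the job is handed in; nothing more can be done
```

The job is done and handed in at about 26 s of the 69 s allowed; the hand-in gave no verdict.

- **Cover opened:** I pushed it back by its front edge. In the picture it stood at about 1.57–1.6 rad, which is upright.
- **Pen and stroke:** I took the pen from the larger stand and drew the tip along the head from left to right in one stroke. It covered about 105 mm of the 112 mm strip in about 4.5 s. The force readings stayed at 1.9–2.9 N, and the head was about 3 mm down by the tool height, against the 8 mm stop.
- **Pen hung back:** The collar touched the prongs with about 5 N just before I let go. The top picture shows the pen within about 1 mm of where it hung at first. The arm blocked the scene camera there, so only the top camera confirms this.
- **Cover shut:** I swung it down and pressed its front to 24 N, with the fingertips at 115 mm, the height of the shut cover. In the last picture the cover lies flush, and its corners fit an angle of 0 much better than the 0.07 at which it rests on the hooks. The latch itself can't be seen.

The bystanders look unmoved in the last picture, and the arm stands clear of everything. No check failed. The head's position differed by about 2 mm between the two cameras, so I aimed the start of the stroke between the two readings.

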